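Lock the desk stamp halfway for a pad change

ROBOT

A 6-joint arm with a two-finger parallel gripper is mounted at the origin on the work surface. World frame = base frame: x ahead of the robot, y to its left, z up, the work surface at z = 0. Lengths are in m, angles in rad, forces in N, time in s.
With the tool pointing down it reaches from about 0.425 to 0.95 m from the base axis. Payload 3.5 kg.
Tool frame: the origin (TCP) lies midway between the tips of the shut fingers; the grasp point (between the pads) lies ctrl.hold_point_z behind it (ctrl.hold_point_z is the distance from the TCP to the grasp point, in m); z points along the fingers, x is the direction in which the jaws open and shut, and the axes are right-handed (so a half turn about z gives the same grasp; the last joint's range is limited). The gripper opens to 85 mm and grips with 20 to 120 N. Pads are 22 mm wide; open, the fingers measure 114 mm over their backs; the gripper's body (76 mm by 85 mm) begins 54 mm behind the grasp point. The pads swing forward as they close: fully open they stand 13 mm farther back than shut.
Start: joints at [-1.266, 0.286, 1.577, -0, 1.279, -0.15], TCP at [0.297, -0.606, 0.211] pointing down, gripper open.
Joint ranges: [-2.77, 2.77], [-0.9, 2.22], [0.21, 2.48], [-1.53, 4.67], [0.24, 2.81], [-2.84, 2.84]. Speed limits (rad/s): [2.79, 2.79, 3.14, 3.14, 3.14, 3.14].

INTERFACE

Orientations are given as a unit quaternion [x, y, z, w].
In Python, from plant import ctrl gives the robot as it stands.
- The arm moves only by the tool step_arm, never from a script. Its arguments are lists of equal length, an entry for each row: "gripper": the gripper's target within -1 to 1 (shut at 1, half-way at 0, fully open at -1); "linear": the shift along the tool's x, y, z in m, a list of three; "delta_rot": the turn, a rotation vector about the tool's x, y, z in degrees, a list of three. A call has 1 to 20 rows; each row is the pose to reach, as a shift and turn from the pose commanded when the call began, along the tool's axes at that moment; what a row does not reach only later rows make up. A row lasts 1/8 s, in which the tool goes at most 62.5 mm and 10.7 degrees, less where a joint would pass 70% of its speed; a pose out of reach is approached as far as the arm can. A call with a gripper value outside its range is refused whole. The fingers move at their own pace and stop on an object; "grip_force" is the grip in N (left out, the last holds). Time passes only in rows, so rows that repeat a pose let the fingers close. It gives the time, the measured TCP pose, the force and the opening at its end, in the units of the state.
- ctrl.get_state(): the state, without advancing time (a new reading comes with each control period).
- ctrl.read_camera(name): name is "scene" or "top" or "wrist"; returns a dict with "frame" (480x640x3 uint8, red, green, blue), "fx", "fy", "cx", "cy" (pixels), "view" (4x4, takes a point from world to camera coordinates). Camera axes: x right, y down, z forward; pixel columns grow to the right and rows downward; lengths in m; the calibration is good to about 2 mm. The wrist camera is an equidistant fisheye: a pixel r from the principal point sees the ray r / f radians off the axis. A picture is of the moment at which its call begins. There is no depth.
- ctrl.sign_off(): hands the job in, once; it reports no verdict.
The state is a dict: "time": time; "qpos": joint angles; "dq": joint speeds; "joint_efforts": joint torques, N m; "eef_pos": TCP position; "tcp_rot": TCP orientation; "contact_force": force on the tool from outside, world axes, zero at the start; "wrist_torque": the same for the moment, N m; "opening": opening from 0.0 (shut) to 1.0 (fully open).
Only numpy, scipy, OpenCV 4.12 (cv2) and the standard library are available. Lean on these libraries where they do the work, as an engineer would, in place of code of your own. Each camera call takes 0.05 s, during which the arm holds its last target. There are 200 camera calls.

TASK

The big self-inking stamp on the form table needs a new ink pad, so set it in its pad-change position: push its lock slide fully in towards the stem, then press the handle down past the catch and let it spring back until the lock holds it halfway down. Do not press it all the way down, or it prints on the form underneath. Use only touches of the fingertips: do not grip or lift the stamp, leave it standing where it is, and do not disturb the other things on the table.

Things in the scene. Friction and masses are not known exactly. Their poses are not given: they have to be found in the camera images.
- stamp: The big self-inking stamp, loose and upright on a sheet of paper: steel base 96 (its x) by 112 mm (its y), black bridge across the top (96 mm wide, top 86 mm above the table), lock slide on the bridge's front, black handle above. 0.8 to 1.2 kg in all. Origin: centre of its underside; +x from the front (lock slide) to the back, +z up. Some 2 N too much on the lock slide begins to tip it.
- handle_top (a point): Centre of the flat top of the handle, a rounded black bar 34 mm (stamp x) by 88 mm (stamp y), 24 mm high, on a steel yoke 8 mm high. With the handle up this point is 150 mm above the table, straight over the stamp's origin. Moves down with the handle.
- lock_face (a point): Centre of the front face of the lock slide's steel thumb tab: the face to push. Tab 24 mm wide (stamp y), 8 mm thick, 86 to 102 mm above the table. This point is 95 mm above the table and, slide out, at stamp x = -42 mm, y = 0; it moves with the slide. Nothing as high stands before or beside it. Behind and above it is the handle: front at stamp x = -17 mm, lower edge 118 mm up.
- lock_slide (a joint): Travel of the lock slide, m: 0 = out, 0.010 = fully in at its stop (10 mm along stamp +x, towards the stem). Needs about 2 N, stays where it is left. When in, its sprung stop pin lies across the path of the collar on the handle's stem: the collar rides past it going down and is caught under it coming up. When out, the handle springs right up.
- stamp_handle (a joint): How far the handle is pressed down, m: 0 = up (at rest), 0.030 = bottom. Needs 6 N to start, 10 N at halfway, 13 N at the bottom. With the lock slide in, pressing beyond about 0.017 takes the collar past the stop pin; let up, the handle then stops and stays at 0.015. It prints from 0.0275 on: press 0.019 to 0.025. It rises by itself with the finger.
- spare_pad: Bystander: the new ink pad cartridge, flat, 48 x 80 x 10 mm, lying beside the stamp. Origin: centre of its underside.
- small_stamp: Bystander: a small pocket stamp, 32 x 56 x 60 mm high, standing beside the big one. Origin: centre of its underside.
- pen: Bystander: a ballpoint pen, 138 mm long, 11 mm thick, lying before the stamp. Origin: under its middle.
- saucer: Bystander: a white saucer, 120 mm across. Origin: centre of its underside.
- coffee_cup: Bystander: a white cup, 66 mm across and 55 mm high, on the saucer. Origin: centre of its underside.
- water_glass: Bystander: a drinking glass, 72 mm across and 120 mm high. Origin: centre of its underside.
- ashtray: Bystander: a round black ashtray, 112 mm across and 34 mm high. Origin: centre of its underside.
- brace_carton: Bystander: a white and blue carton, 85 x 145 x 55 mm, lying flat. Origin: centre of its underside.
Things that resemble listed ones, but are neither listed nor needed, are in the scene too. What is meant by the stamp is not orange, and is the smaller of those in its own colour.

How it is judged:
By the outcome, as a careful person would: the job done as asked, in the order asked, and still so for the second after the job is handed in, with the robot touching nothing.
It also fails if it takes over 42 s, if anything falls off the work surface, if the arm or the gripper's body presses on something with over 40 N, if the wrist force passes 120 N, or if a joint passes its speed limit or range.

## Working session

There is one attempt and no reset: what is moved stays moved. The work goes in short steps, Python scripts to look and compute and a tool call to move; the robot and the scene stay as the last step left them, time stands still between calls to the robot, and variables do not carry over. Pictures are saved under pics/ and viewed, on a budget of 10 in all, crops included, one or two more only if the job needs it, and the job is handed in when it is done.

Besides the shell and the picture viewer there is one more tool, called after "Call:" in YAML: its name, and indented under it one key for each argument. step_arm: Moves the arm, as the interface text tells. Its arguments: {"type":"object","properties":{"gripper":{"type":"array"},"linear":{"type":"array"},"delta_rot":{"type":"array"},"grip_force":{"type":"number"}},"required":["gripper","linear","delta_rot"]}

```bash
mkdir -p pics; cat > h.py <<'E'
import numpy as np, cv2
from plant import ctrl
def grab(n,save=None):
    c=ctrl.read_camera(n)
    if save: cv2.imwrite('pics/'+save,c['frame'][:,:,::-1])
    return c
def ray(c,u,v,z):
    V=np.array(c['view']);R=V[:3,:3];o=-R.T@V[:3,3]
    d=R.T@np.array([(u-c['cx'])/c['fx'],(v-c['cy'])/c['fy'],1])
    return o+d*(z-o[2])/d[2]
def proj(c,p):
    V=np.array(c['view']);q=V[:3,:3]@np.array(p)+V[:3,3]
    return c['fx']*q[0]/q[2]+c['cx'],c['fy']*q[1]/q[2]+c['cy']
E
python3 - <<'E'
from h import *
for n in ('top','scene'):
    c=grab(n,n+'0.png'); V=np.array(c['view']); print(n,c['fx'],c['cx'],c['cy'],-V[:3,:3].T@V[:3,3],V[:3,:3].round(3).tolist())
s=ctrl.get_state();print(s,ctrl.hold_point_z)
E
```

```text
top 517.6676401459014 311.3765965798865 238.35795265743172 [0.20916643 0.00381773 1.49116049] [[0.004, -1.0, -0.016], [-0.985, -0.001, -0.173], [0.173, 0.017, -0.985]]
scene 544.4909685162239 327.33026986076237 243.57987503907202 [1.21800047 0.20968046 1.11919233] [[-0.278, 0.96, 0.016], [0.743, 0.225, -0.63], [-0.609, -0.163, -0.777]]
{'time': 0.1, 'qpos': array([-1.26602518e+00,  2.87114655e-01,  1.57802426e+00, -1.07977673e-05,
        1.27859740e+00, -1.50026976e-01]), 'dq': array([-0.00021609, -0.00271133, -0.00080128,  0.00232881, -0.00083576,
       -0.00030732]), 'joint_efforts': array([ 5.95835827e-04, -4.07298124e+01, -2.93699670e+01, -1.47085061e-04,
        3.42388979e-03, -2.91334956e-06]), 'eef_pos': array([ 0.29633023, -0.60577156,  0.20996392]), 'tcp_rot': array([ 8.48316603e-01, -5.29488236e-01, -8.17574559e-04, -6.93123763e-04]), 'contact_force': array([ 0.80130816, -0.04494254, -1.30414597]), 'wrist_torque': array([-0.00178503,  0.00964775, -0.0468809 ]), 'opening': 1.0028105386361468} 0.0187
```

View pics/top0.png

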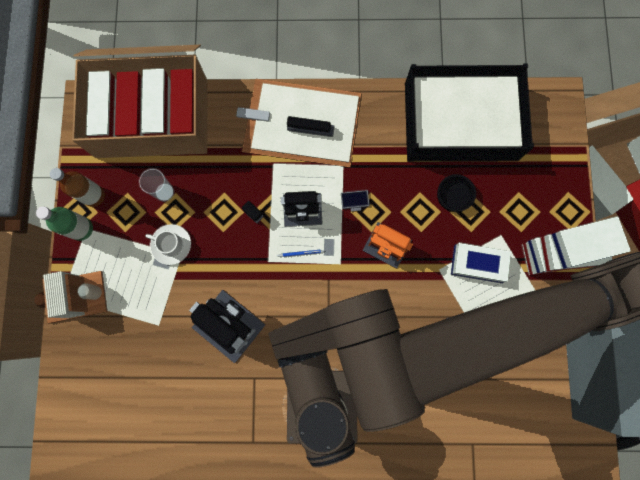

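View pics/scene0.png

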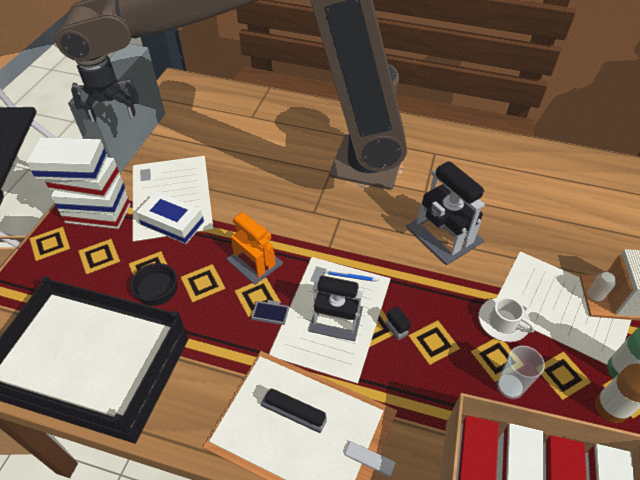

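Candidates in the top view: the orange stamp (388,243), the big black stamp on bare wood (227,325) and the black stamp on the paper (302,208). By the description it is the one on the paper: it isn't orange and is the smaller of the black ones. I'll check it in one close crop.

```bash
python3 - <<'E'
from h import *
a=cv2.imread('pics/top0.png')[170:270,260:350];b=cv2.imread('pics/scene0.png')[260:350,295:375]
a=cv2.resize(a,(396,440),interpolation=cv2.INTER_CUBIC);b=cv2.resize(b,(391,440),interpolation=cv2.INTER_CUBIC)
cv2.imwrite('pics/crop1.png',np.hstack([a,b]))
E
```

```text
(no output)
```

View pics/crop1.png

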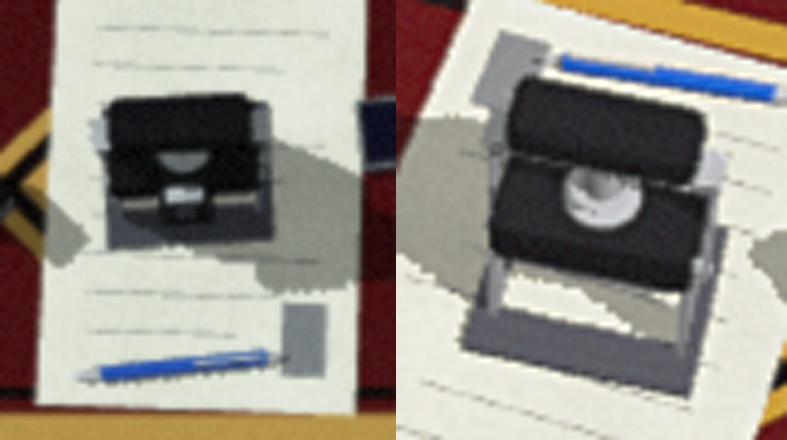

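The crop confirms it: black stamp on the paper with pad, pocket stamp and pen about it. Its tab faces the robot at top-view pixel (302,214), and the handle is at about (301,200). Next I'll measure it from masks.

```bash
python3 - <<'E'
from h import *
T=grab('top');S=grab('scene')
np.set_printoptions(precision=4,suppress=True)
# base front corners
for z in (0,.008):
  a=ray(T,284.3,226.8,z);b=ray(T,321.8,224.5,z);print('base front',z,a,b,np.linalg.norm(a-b),np.degrees(np.arctan2(-(a-b)[0],(a-b)[1])))
for nm,(u,v) in dict(tab=(301.6,214.3)).items(): print(nm,ray(T,u,v,.095),ray(T,u,v,.102))
# black mask blobs
for n,c,(x0,y0,x1,y1) in (('T',T,(280,185,325,206)),('S',S,(312,270,362,300))):
  g=c['frame'].max(2)[y0:y1,x0:x1]
  print(n);print('\n'.join(' '.join('%3d'%v for v in r[::2]) for r in g))
# larger stamp base size
for z in (0,): print('big base', [ray(T,u,v,z) for u,v in ((191,325),(226,291),(264,322),(236,360))])
print('orange',ray(T,390,232,.15),'smallst',ray(T,252,210,.06),'books',ray(T,600,240,.1))
E
```

```text
base front 0 [0.505  0.1092 0.    ] [ 0.5119 -0.001   0.    ] 0.11040590220330332 3.61413534855914
base front 0.008 [0.5034 0.1086 0.008 ] [ 0.5103 -0.001   0.008 ] 0.10981358016734429 3.614135348559174
tab [0.5214 0.0551 0.095 ] [0.5198 0.0548 0.102 ]
T
226 222 224 203 207 208 208 204 192 197 211 197 193 200 215 190 195 213 215 209 210 214 228
229 227 227 226 224 223 224 220 220 222 224 225 223 225 228 226 225 228 228 215 212 214 219
228 229 229 228 228 224 226 225 226 226 227 227 227 229 228 227 228 231 230 229 228 229 229
227 230 229 227 226 227 226 224 226 225 228 225 228 229 228 226 229 228 228 228 230 230 228
228 230 228 228 227 227 227 227 224 225 223 223 228 227 224 227 229 225 226 229 229 229 230
228 230 227 227 227 226 225 225 223 220 213 210 212 212 207 208 209 210 226 229 231 228 229
227 230 227 216 205 207 206 204 204 164 157 122 120 120  95  88  89  90 206 227 229 229 230
224 224 218 134  92  88  86  66  71  49  48  34  32  40  26  21  28  24 126 205 216 230 229
227 209 176  41  29  27  22  19  18  25  18  23  20  16  24  22  23  23  33  84 140 228 230
227 219 116  25  
[... 3626 characters left out ...]
81 131  94  96  78  46  44  34  30  26  33  33  29 118 200 197
165 135  89  42  45  48  42  34  36 112 128  95 124 119 102 102  89  39  35  30  29  33 164 197 194
164 130  64  40  45  45  45  42  37 145 123  92 127 154 154 132 120  47  70  46  36  69 179 210 193
165 107  53  41  49  45  45  44  47 154 136  87 124 154 161 183 131  33  43  40  86 163 135 134 159
160  96  39  47  43  46  49  42  43 146 202 106 125 152 174 204 195  32  27  26  40  78  79 102 136
big base [array([0.2193, 0.3718, 0.    ]), array([0.3163, 0.2749, 0.    ]), array([0.2286, 0.1635, 0.    ]), array([0.1226, 0.2403, 0.    ])]
orange [ 0.4615 -0.1799  0.15  ] smallst [0.5417 0.1974 0.06  ] books [ 0.4494 -0.7523  0.1   ]
```

Call:
step_arm:
  gripper: [1,1,1,1,1,1,1,1,1,1,1,1,1,1,1,1,1]
  linear:
    - [0,0,-0.05]
    - [-0.043,-0.037,-0.05]
    - [-0.086,-0.074,-0.05]
    - [-0.129,-0.111,-0.05]
    - [-0.172,-0.149,-0.05]
    - [-0.215,-0.186,-0.05]
    - [-0.258,-0.223,-0.05]
    - [-0.301,-0.26,-0.05]
    - [-0.344,-0.297,-0.05]
    - [-0.387,-0.334,-0.05]
    - [-0.43,-0.372,-0.05]
    - [-0.473,-0.409,-0.05]
    - [-0.516,-0.446,-0.05]
    - [-0.516,-0.446,-0.05]
    - [-0.516,-0.446,-0.05]
    - [-0.516,-0.446,-0.05]
    - [-0.516,-0.446,-0.05]
  delta_rot:
    - [0,0,0]
    - [0,0,2]
    - [0,0,4]
    - [0,0,6]
    - [0,0,8]
    - [0,0,10]
    - [0,0,12]
    - [0,0,14]
    - [0,0,16]
    - [0,0,18]
    - [0,0,20]
    - [0,0,22.4]
    - [0,0,22.4]
    - [0,0,22.4]
    - [0,0,22.4]
    - [0,0,22.4]
    - [0,0,22.4]

```text
time: 2.33
eef_pos: [0.4705, 0.0519, 0.2612]
tcp_rot: [0.728, -0.685, 0.0, 0.0]
contact_force: [-0.1, 0.5, -0.1]
opening: -0.001
```

```bash
python3 - <<'E'
from h import *
c=grab('wrist','w1.png');V=np.array(c['view']);print(c['fx'],c['cx'],c['cy'],-V[:3,:3].T@V[:3,3],V.round(3).tolist())
s=ctrl.get_state();print(s)
E
```

```text
371.64829954431775 319.4607294697778 241.1818711935811 [0.5507431 0.0555482 0.4248748] [[0.062, -0.998, -0.0, 0.021], [-0.948, -0.059, 0.313, 0.392], [-0.313, -0.019, -0.95, 0.577], [0.0, 0.0, 0.0, 1.0]]
{'time': 2.375, 'qpos': array([-1.04685262e-01, -2.09839669e-01,  1.99682226e+00, -8.23686818e-05,
        1.35451676e+00,  1.40447268e+00]), 'dq': array([ 0.00499491,  0.00185205, -0.00112194, -0.00067699, -0.00019521,
        0.00326278]), 'joint_efforts': array([ 5.47270000e-02, -2.16276866e+01, -2.99468297e+01,  1.95543056e-03,
        7.42944503e-04, -8.00327907e-04]), 'eef_pos': array([0.47051097, 0.05199734, 0.26125719]), 'tcp_rot': array([ 7.28566057e-01, -6.84975545e-01,  6.14804756e-05,  3.79743364e-06]), 'contact_force': array([ 0.353104  , -0.49968626, -0.7342744 ]), 'wrist_torque': array([ 0.01472488,  0.01495622, -0.01360287]), 'opening': -0.0011043573149244236}
```

View pics/w1.png

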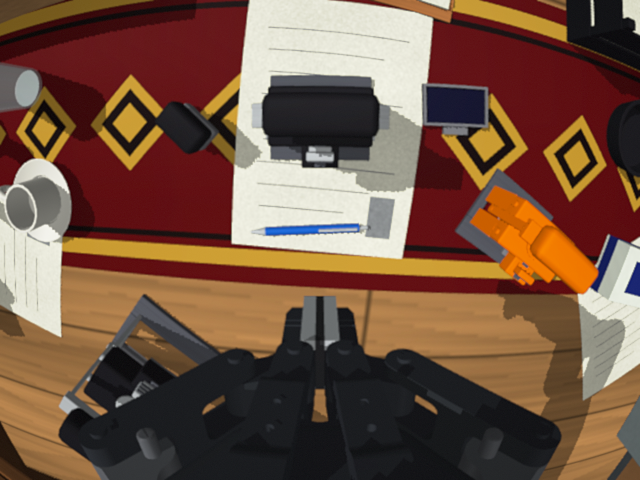

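```bash
cat >> h.py <<'E'
def wray(c,u,v,z):
    V=np.array(c['view']);R=V[:3,:3];o=-R.T@V[:3,3]
    x,y=(u-c['cx'])/c['fx'],(v-c['cy'])/c['fy'];t=np.hypot(x,y)
    d=R.T@np.array([x/t*np.sin(t),y/t*np.sin(t),np.cos(t)])
    return o+d*(z-o[2])/d[2]
E
python3 - <<'E'
from h import *
c=grab('wrist');f=c['frame']
cv2.imwrite('pics/w1c.png',cv2.resize(f[70:180,250:390,::-1],None,fx=5,fy=5,interpolation=cv2.INTER_CUBIC))
g=f.max(2)
for r in range(138,172): print(r,g[r,296:346:2])
for p,z in (((320,88),.148),((320,144),.148),((263,117),.148),((378,117),.148),((320,117),.15),((320,147),.102),((320,163),.102)): print(p,wray(c,*p,z).round(4))
E
```

```text
138 [23 23 23 25 23 24 24 23 26 24 25 24 24 25 24 24 23 25 23 24 24 25 22 23
 23]
139 [25 23 25 25 24 25 25 23 24 24 23 26 23 25 24 25 24 25 22 26 22 22 25 25
 23]
140 [23 24 24 23 23 23 24 25 24 24 24 24 23 24 24 24 25 25 23 23 25 25 24 22
 26]
141 [24 25 24 25 25 25 22 25 24 23 23 26 23 24 24 22 26 24 23 24 25 26 25 23
 23]
142 [24 22 24 23 24 24 24 25 24 25 23 25 24 24 24 23 24 24 25 25 23 24 25 24
 23]
143 [26 22 24 23 20 25 24 22 22 21 22 22 22 21 24 24 22 23 25 25 23 24 24 24
 24]
144 [26 24 23 24 22 20 23 19 18 20 23 23 22 23 21 19 20 20 22 21 20 23 22 22
 23]
145 [28 27 27 26 27 21 33 50 49 38 45 43 44 43 43 33 27 25 19 22 21 22 24 23
 23]
146 [ 46  44  43  34  33  31  53 117 118  87  80  80  81  81  79  68  61  55
  25  23  24  20  34  33  33]
147 [ 59  59  56  37  37  36  76 176 175 142 110 112 112 112 112 107 102  93
  36  25  22  28  52  52  51]
148 [ 61  62  59  38  38  34  87 200 201 184 130 126 127 127 126 126 126 117
  42  26  24  31  59  61  59]
149 [ 61  62  58  35  37  33  86 205 206 201 138 128 128 129 129 130 130 123
  44  24  24  33  62  61  62]
150 [ 63  60  58
[... 1874 characters left out ...]
8  76
  73  72  57  96 128 136 142]
168 [236 232 238 219 208 207 207 199 200 202 203 205 204 201 206 204 205 170
 164 163 128 117 119 121 124]
169 [236 234 237 238 242 239 241 238 237 238 238 238 239 236 239 239 241 231
 228 225 176 154 144 134 135]
170 [235 236 236 239 241 238 240 239 237 239 240 239 238 236 238 238 241 240
 238 236 214 206 183 154 154]
171 [236 238 238 238 238 236 240 238 236 239 241 239 238 235 236 234 239 239
 236 235 229 234 222 179 157]
(320, 88) [0.5767 0.057  0.148 ]
(320, 144) [0.5349 0.0543 0.148 ]
(263, 117) [0.5531 0.0976 0.148 ]
(378, 117) [0.5585 0.013  0.148 ]
(320, 117) [0.555  0.0556 0.15  ]
(320, 147) [0.5297 0.054  0.102 ]
(320, 163) [0.5157 0.0531 0.102 ]
```

View pics/w1c.png

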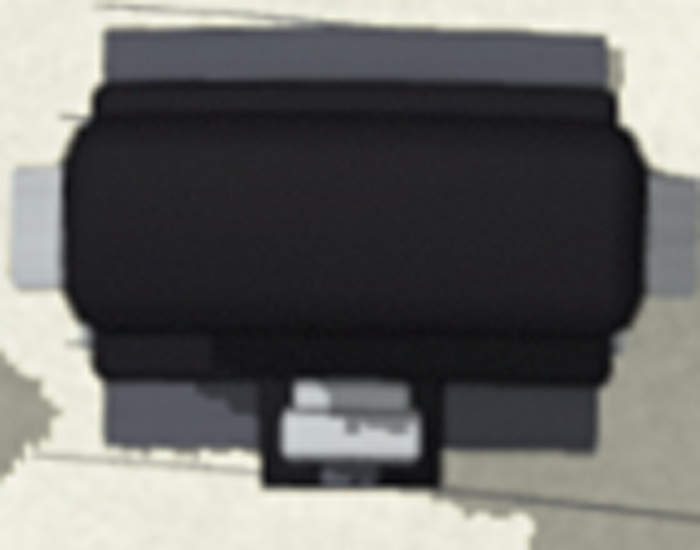

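```bash
python3 - <<'E'
from h import *
c=grab('wrist')
for n,p,z in (('tabF',(320.2,161.3),.102),('tabL',(306.2,157),.102),('tabR',(333.8,157),.102),('tabB',(320,152.3),.102),('hB',(320,92.4),.145),('hF',(320,137),.145),('hL',(263,116),.138),('hR',(379,116),.138),('baseBL',(271,76.2),.006),('baseBR',(371,77),.006)): print(n,p,wray(c,*p,z).round(4))
E
```

```text
tabF (320.2, 161.3) [0.5172 0.0532 0.102 ]
tabL (306.2, 157) [0.5203 0.0655 0.102 ]
tabR (333.8, 157) [0.5218 0.0417 0.102 ]
tabB (320, 152.3) [0.5251 0.0538 0.102 ]
hB (320, 92.4) [0.5736 0.057  0.145 ]
hF (320, 137) [0.5401 0.0548 0.145 ]
hL (263, 116) [0.554  0.0993 0.138 ]
hR (379, 116) [0.5596 0.0109 0.138 ]
baseBL (271, 76.2) [0.6011 0.1128 0.006 ]
baseBR (371, 77) [0.6072 0.0024 0.006 ]
```

Measured sizes match (tab 24×8 mm, handle 33.5×88 mm, yaw 3.6°). Tab face is at about (0.516, 0.053) and handle centre at (0.557, 0.0555). Next I descend in front of the tab and close in.

Call:
step_arm:
  gripper: [1,1,1,1,1,1,1,1,1]
  linear:
    - [0,0,0.055]
    - [0,0,0.11]
    - [0,0,0.15]
    - [0,0,0.167]
    - [0,-0.008,0.167]
    - [0,-0.016,0.167]
    - [0,-0.024,0.167]
    - [0,-0.028,0.167]
    - [0,-0.028,0.167]
  delta_rot:
    - [0,0,0]
    - [0,0,0]
    - [0,0,0]
    - [0,0,0]
    - [0,0,0]
    - [0,0,0]
    - [0,0,0]
    - [0,0,0]
    - [0,0,0]

```text
time: 3.6
eef_pos: [0.4991, 0.0549, 0.0947]
tcp_rot: [0.729, -0.684, 0.0, -0.0]
contact_force: [-0.0, -0.6, -0.3]
opening: -0.001
```

```bash
python3 - <<'E'
from h import *
c=grab('wrist');f=c['frame']
cv2.imwrite('pics/w2.png',cv2.resize(f[60:460,160:480,::-1],None,fx=1.5,fy=1.5))
for i in range(3): s=ctrl.get_state();print(s['eef_pos'],s['contact_force'])
E
```

```text
[0.49862597 0.05493914 0.09443416] [-0.04410787 -0.13546236 -1.10403442]
[0.49862597 0.05493914 0.09443416] [-0.04410787 -0.13546236 -1.10403442]
[0.49862597 0.05493914 0.09443416] [-0.04410787 -0.13546236 -1.10403442]
```

View pics/w2.png

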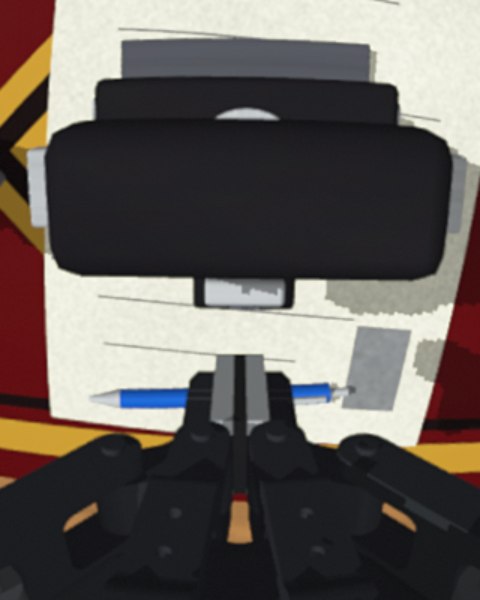

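```bash
python3 - <<'E'
from h import *
c=grab('wrist')
for n,p,z in (('tabF',(323,263.5),.102),('tabL',(296.5,255),.102),('tabR',(350,255),.102),('tip',(320,296),.0945),('tipL',(304,296),.0945),('tipR',(336.5,296),.0945)): print(n,p,wray(c,*p,z).round(4))
E
```

```text
tabF (323, 263.5) [0.517  0.0532 0.102 ]
tabL (296.5, 255) [0.5203 0.0653 0.102 ]
tabR (350, 255) [0.5218 0.0414 0.102 ]
tip (320, 296) [0.4967 0.0532 0.0945]
tipL (304, 296) [0.4962 0.0611 0.0945]
tipR (336.5, 296) [0.4972 0.0451 0.0945]
```

Call:
step_arm:
  gripper: [1,1,1,1,1,1]
  linear:
    - [0,-0.001,0]
    - [0,-0.002,0]
    - [0,-0.003,0]
    - [0,-0.004,0]
    - [0,-0.005,0]
    - [0,-0.006,0]
  delta_rot:
    - [0,0,0]
    - [0,0,0]
    - [0,0,0]
    - [0,0,0]
    - [0,0,0]
    - [0,0,0]

```text
time: 4.45
eef_pos: [0.5045, 0.0553, 0.0942]
tcp_rot: [0.729, -0.684, -0.0, 0.0]
contact_force: [-1.1, 0.0, 1.0]
opening: -0.001
```

Call:
step_arm:
  gripper: [1,1,1,1]
  linear:
    - [0,-0.001,0]
    - [0,-0.002,0]
    - [0,-0.003,0]
    - [0,-0.004,0]
  delta_rot:
    - [0,0,0]
    - [0,0,0]
    - [0,0,0]
    - [0,0,0]

```text
time: 4.95
eef_pos: [0.5085, 0.0555, 0.0942]
tcp_rot: [0.729, -0.684, 0.0, 0.0]
contact_force: [0.4, -1.0, 0.8]
opening: -0.0
```

```bash
python3 - <<'E'
from h import *
c=grab('wrist');f=c['frame']
cv2.imwrite('pics/w3.png',cv2.resize(f[180:330,240:400,::-1],None,fx=4,fy=4,interpolation=cv2.INTER_CUBIC))
s=ctrl.get_state();print(s['eef_pos'],s['contact_force'],s['wrist_torque'])
E
```

```text
[0.50864684 0.05552812 0.09426582] [-0.27059989 -1.21430733  0.67473759] [-0.00343844 -0.0209933   0.0316647 ]
```

View pics/w3.png

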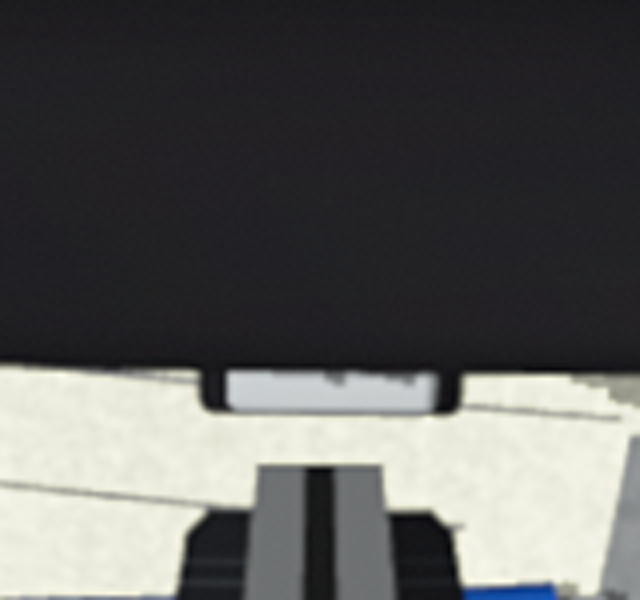

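Fingertip front is at row 296 and the tab at 282.5, so a gap of about 10 mm remains and nothing is touching yet. I'll go on in small steps.

Call:
step_arm:
  gripper: [1,1,1,1,1,1,1,1]
  linear:
    - [0,-0.001,0]
    - [0,-0.002,0]
    - [0,-0.003,0]
    - [0,-0.004,0]
    - [0,-0.005,0]
    - [0,-0.006,0]
    - [0,-0.007,0]
    - [0,-0.008,0]
  delta_rot:
    - [0,0,0]
    - [0,0,0]
    - [0,0,0]
    - [0,0,0]
    - [0,0,0]
    - [0,0,0]
    - [0,0,0]
    - [0,0,0]

```text
time: 6.0
eef_pos: [0.5165, 0.056, 0.0942]
tcp_rot: [0.729, -0.684, -0.0, 0.0]
contact_force: [-0.9, -0.5, 0.5]
opening: 0.002
```

```bash
cat > m.py <<'E'
from h import *
s=ctrl.get_state();print(s['time'],s['eef_pos'],s['contact_force'],s['wrist_torque'])
c=grab('wrist');g=c['frame'].max(2)
def runs(col):
    d=np.diff(g[:,col].astype(int)); return [(i,int(d[i])) for i in range(240,310) if abs(d[i])>25]
for col in (298,310,316,345): print(col,runs(col))
E
python3 m.py
```

```text
6.0 [0.51650591 0.05604457 0.09422388] [-0.92054106 -0.48838691  0.49131958] [-0.07743815 -0.00746107  0.00750411]
298 [(294, 62), (295, 56), (297, 37), (306, -67), (307, -89), (308, -43)]
310 [(294, 30), (295, 42)]
316 []
345 [(294, 32), (295, 42), (298, 44), (299, 50), (306, -71), (307, -90), (308, -46)]
```

```bash
python3 - <<'E'
from h import *
c=grab('wrist','w4f.png');f=c['frame']
cv2.imwrite('pics/w4.png',cv2.resize(f[230:350,250:390,::-1],None,fx=5,fy=5,interpolation=cv2.INTER_CUBIC))
for p,z in (((298,307.5),.102),((345,307.5),.102),((320,296),.0945),((320,307),.095)): print(p,wray(c,*p,z))
E
```

```text
(298, 307.5) [0.51174463 0.06460738 0.102     ]
(345, 307.5) [0.51317439 0.04230857 0.102     ]
(320, 296) [0.51482595 0.05432203 0.0945    ]
(320, 307) [0.50895473 0.05393895 0.095     ]
```

View pics/w4.png

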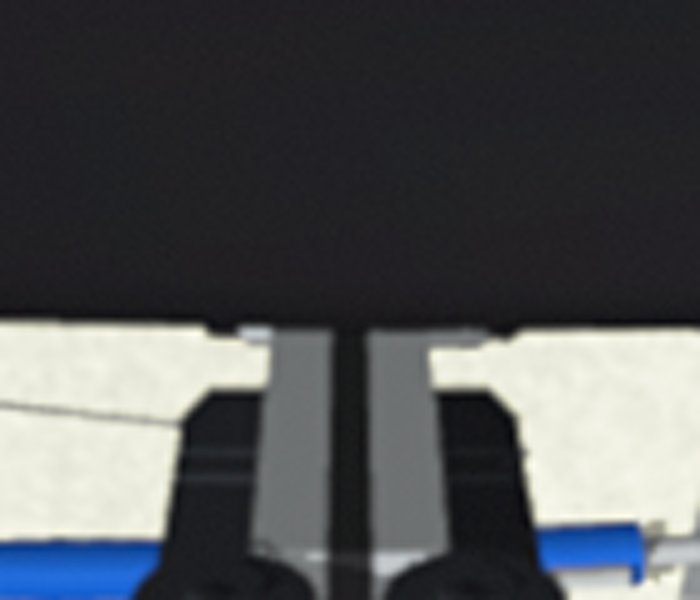

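Call:
step_arm:
  gripper: [1,1,1,1]
  linear:
    - [0,-0.001,0]
    - [0,-0.002,0]
    - [0,-0.003,0]
    - [0,-0.003,0]
  delta_rot:
    - [0,0,0]
    - [0,0,0]
    - [0,0,0]
    - [0,0,0]

```text
time: 6.6
eef_pos: [0.5195, 0.0563, 0.0942]
tcp_rot: [0.729, -0.684, -0.0, 0.0]
contact_force: [0.1, -0.3, -0.2]
opening: 0.002
```

```bash
cat > m.py <<'E'
from h import *
s=ctrl.get_state();print(s['time'],s['eef_pos'],s['contact_force'],s['wrist_torque'])
for n in ('scene','top'):
    f=grab(n)['frame']; cv2.imwrite(f'pics/{n}_{s["time"]:.1f}.png',f[:,:,::-1])
E
python3 m.py
```

```text
6.6 [0.51948399 0.05626172 0.09421409] [ 0.08480394 -0.32360204 -0.15299912] [-0.01738352 -0.01203114 -0.00376165]
```

```bash
python3 - <<'E'
from h import *
c=grab('wrist','w5f.png');f=c['frame'];g=f.max(2)
for r in range(290,312): print(r,g[r,290:352:3])
for p,z in (((298,302),.102),((320,296),.0945)): print(p,wray(c,*p,z))
E
```

```text
290 [34 35 35 35 34 34 34 34 35 36 35 37 37 36 36 35 35 36 35 35 37]
291 [35 35 35 35 36 33 34 34 36 35 35 36 36 36 35 36 35 35 35 35 34]
292 [34 34 34 34 34 34 34 34 34 36 35 36 36 35 36 37 36 36 36 35 35]
293 [36 35 34 34 33 35 34 36 35 34 37 34 36 36 36 35 36 35 35 35 35]
294 [34 34 34 33 34 34 35 34 34 35 34 36 35 36 36 36 35 36 35 34 34]
295 [34 35 34 34 34 33 33 33 34 34 33 34 35 32 34 36 33 35 35 35 35]
296 [34 33 33 33 32 33 34 33 31 33 35 32 32 34 33 33 35 35 34 34 34]
297 [30 33 32 32 32 33 31 33 33 33 31 32 32 31 33 31 32 33 33 34 33]
298 [32 31 31 30 31 30 33 31 30 30 32 31 33 31 32 33 32 34 32 31 33]
299 [28 30 31 30 32 31 30 32 31 30 31 32 30 32 32 30 32 31 31 31 31]
300 [25 26 28 28 27 28 28 29 28 28 29 26 29 28 30 28 29 29 29 29 28]
301 [21 23 22 21 23 24 25 27 28 27 29 29 27 29 25 26 26 25 25 25 24]
302 [79 77 76 66 42 39 39 34 33 24 27 28 33 33 27 27 27 26 24 32 33]
303 [174 170 168 155 116  79  80  66  64  27  28  40  65  65  54  53  65  69
  71 116 117]
304 [230 230 228 225 204 104 106 100  99  26  26  54 100  99  94  97 145 151
 155 216 215]
305 [238 237 238 238 234 111 114 113 114  28  27  57 114 113 114 121 213 217
 217 241 238]
306 [238 220 225 224 208 114 115 115 116  28  26  58 116 114 115 126 220 220
 217 228 239]
307 [233 152 159 160 147 113 114 114 115  28  26  57 115 114 114 118 160 159
 156 164 240]
308 [196  65  71  72  80 114 114 114 113  27  27  57 115 114 114 111  70  68
  68  79 237]
309 [130  26  27  27  63 115 114 115 114  29  28  59 116 113 114 112  22  19
  19  22 203]
310 [ 66  30  30  30  70 115 114 114 114  28  26  58 115 113 113 114  27  22
  22  19 134]
311 [ 32  33  32  33  77 114 114 115 114  27  27  55 115 114 114 117  31  24
  24  22  65]
(298, 302) [0.51753341 0.06492722 0.102     ]
(320, 296) [0.51764709 0.05452493 0.0945    ]
```

Call:
step_arm:
  gripper: [1,1,1,1]
  linear:
    - [0,-0.0007,0]
    - [0,-0.0014,0]
    - [0,-0.002,0]
    - [0,-0.002,0]
  delta_rot:
    - [0,0,0]
    - [0,0,0]
    - [0,0,0]
    - [0,0,0]

```text
time: 7.25
eef_pos: [0.5215, 0.0564, 0.0942]
tcp_rot: [0.729, -0.684, -0.0, -0.0]
contact_force: [-0.4, -0.3, 0.7]
opening: 0.003
```

```bash
python3 m.py
```

```text
7.25 [0.52148641 0.05636682 0.09424246] [-0.43185217 -0.34189051  0.67374407] [ 0.02147742 -0.04394402 -0.0360431 ]
```

```bash
ls pics; python3 - <<'E'
import cv2,numpy as np
a=cv2.imread('pics/scene_7.2.png');a=a if a is not None else cv2.imread('pics/scene_7.3.png')
b=cv2.imread('pics/top_7.2.png');b=b if b is not None else cv2.imread('pics/top_7.3.png')
r=lambda x:cv2.resize(x,(400,400),interpolation=cv2.INTER_CUBIC)
cv2.imwrite('pics/v8.png',np.hstack([r(a[250:350,290:390]),r(b[160:260,250:350])]))
E
```

```text
crop1.png
scene0.png
scene_6.6.png
scene_7.2.png
top0.png
top_6.6.png
top_7.2.png
w1.png
w1c.png
w2.png
w3.png
w4.png
w4f.png
w5f.png
```

View pics/v8.png

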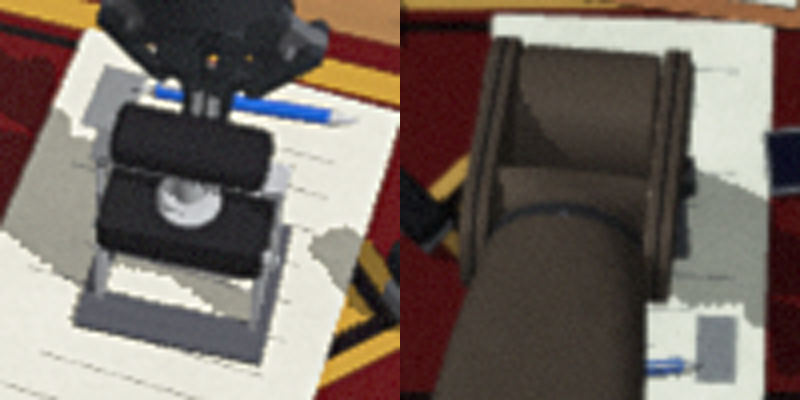

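Call:
step_arm:
  gripper: [1,1,1,1]
  linear:
    - [0,-0.0007,0]
    - [0,-0.0014,0]
    - [0,-0.002,0]
    - [0,-0.002,0]
  delta_rot:
    - [0,0,0]
    - [0,0,0]
    - [0,0,0]
    - [0,0,0]

```text
time: 7.85
eef_pos: [0.5235, 0.0565, 0.0942]
tcp_rot: [0.729, -0.684, -0.0, 0.0]
contact_force: [-0.6, 0.2, 0.3]
opening: 0.003
```

Call:
step_arm:
  gripper: [1,1,1,1]
  linear:
    - [0,-0.0005,0]
    - [0,-0.001,0]
    - [0,-0.0015,0]
    - [0,-0.002,0]
  delta_rot:
    - [0,0,0]
    - [0,0,0]
    - [0,0,0]
    - [0,0,0]

```text
time: 8.35
eef_pos: [0.5255, 0.0566, 0.0942]
tcp_rot: [0.729, -0.684, 0.0, -0.0]
contact_force: [-0.1, 0.3, -0.4]
opening: -0.001
```

```bash
python3 m.py
```

```text
8.35 [0.5254547  0.05660858 0.09422829] [-0.12067467  0.30238289 -0.40748589] [-0.05747584  0.02193285  0.04813128]
```

Call:
step_arm:
  gripper: [1,1,1,1]
  linear:
    - [0,0.01,0]
    - [0,0.02,0]
    - [0,0.027,0]
    - [0,0.027,0]
  delta_rot:
    - [0,0,0]
    - [0,0,0]
    - [0,0,0]
    - [0,0,0]

```text
time: 8.95
eef_pos: [0.4978, 0.0549, 0.0942]
tcp_rot: [0.729, -0.684, -0.0, -0.0]
contact_force: [-0.7, -0.6, 0.0]
opening: 0.002
```

```bash
python3 - <<'E'
from h import *
s=ctrl.get_state();print(s['eef_pos'],s['contact_force'],s['wrist_torque'])
c=grab('wrist','w6f.png');g=c['frame'].max(2)
print(g[225:300,310].tolist());print(g[225:300,300].tolist())
cv2.imwrite('pics/w6.png',cv2.resize(c['frame'][60:360,220:420,::-1],None,fx=2,fy=2))
E
```

```text
[0.49780196 0.05490781 0.09420951] [-0.72719569 -0.63265776  0.01295402] [0.04533527 0.00830193 0.01688607]
[36, 36, 35, 36, 34, 34, 34, 32, 33, 31, 31, 31, 30, 29, 26, 24, 28, 55, 81, 86, 119, 180, 200, 205, 206, 207, 207, 208, 207, 208, 209, 208, 207, 206, 199, 176, 128, 71, 66, 142, 208, 233, 233, 231, 231, 232, 234, 235, 236, 236, 236, 236, 235, 232, 232, 235, 237, 236, 233, 233, 235, 236, 236, 235, 235, 236, 237, 239, 241, 232, 164, 109, 110, 114, 114]
[35, 33, 33, 34, 36, 33, 33, 33, 31, 33, 31, 29, 30, 29, 26, 22, 34, 79, 120, 135, 162, 188, 199, 204, 208, 208, 208, 208, 208, 208, 209, 208, 207, 205, 199, 173, 126, 74, 106, 193, 236, 238, 236, 235, 235, 236, 236, 236, 235, 235, 234, 235, 236, 238, 238, 237, 236, 236, 236, 236, 236, 236, 238, 240, 239, 238, 237, 234, 223, 182, 185, 233, 238, 238, 238]
```

View pics/w6.png

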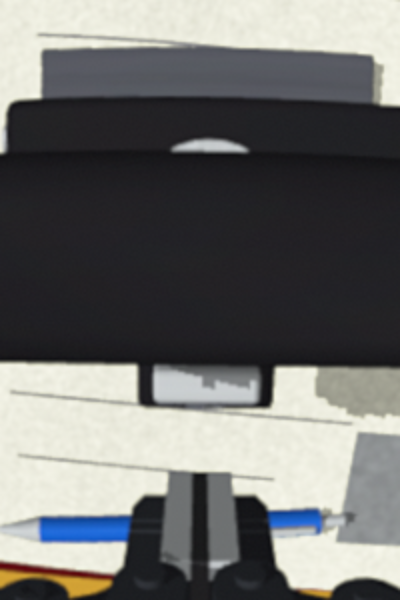

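The tab hasn't moved (front edge still at row 261), so the tip is passing it by. Next I'll check the tip's real place in the scene view.

```bash
python3 - <<'E'
from h import *
c=grab('scene');f=c['frame'][:,:,::-1].copy()
t=np.array([.4978,.0549,.0942])
for d in (0,.011,-.011): print(d,proj(c,t+[d,0,0]))
print('z+.02',proj(c,t+[0,0,.02]), 'tab',proj(c,[.517,.0535,.102]),proj(c,[.525,.0535,.102]))
x0,y0=300,240
k=cv2.resize(f[y0:y0+60,x0:x0+70],None,fx=10,fy=10,interpolation=cv2.INTER_CUBIC)
for q,col in ((t,(0,0,255)),(t+[.011,0,0],(0,255,0)),(np.array([.517,.0535,.102]),(255,0,255))):
  u,v=proj(c,q);cv2.circle(k,(int((u-x0+.5)*10),int((v-y0+.5)*10)),5,col,-1)
cv2.imwrite('pics/v10.png',k)
E
```

```text
0 (np.float64(342.5153758074685), np.float64(276.18004232684103))
0.011 (np.float64(341.26804458931366), np.float64(279.9076001149519))
-0.011 (np.float64(343.7495179849931), np.float64(272.49189901854385))
z+.02 (np.float64(342.84448866637626), np.float64(271.0731720955633)) tab (np.float64(339.8555042218553), np.float64(280.60375268251886)) (np.float64(338.9263834082346), np.float64(283.36648930871775))
```

View pics/v10.png

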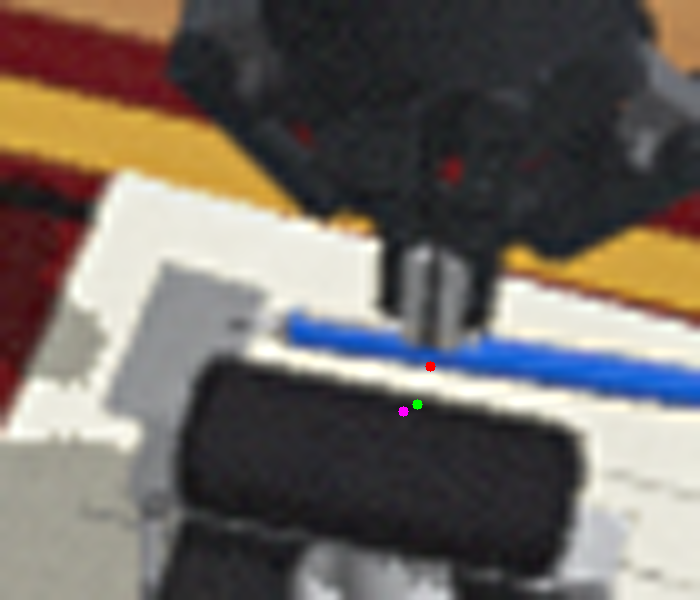

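Scene view: the tip ends at (343,274), while the TCP projects to (342.5,276). Together with the wrist view, the real tip lies roughly 14 mm above the stated TCP, so it passed over the tab. I'll go lower and tilt the tool 20° so the gripper body stays clear of the handle, then triangulate the tip again.

Call:
step_arm:
  gripper: [1,1,1,1]
  linear:
    - [0,0,0.005]
    - [0,0,0.01]
    - [0,0,0.014]
    - [0,0,0.014]
  delta_rot:
    - [10,0,0]
    - [20,0,0]
    - [20,0,0]
    - [20,0,0]

```text
time: 9.55
eef_pos: [0.4999, 0.0546, 0.0813]
tcp_rot: [0.718, -0.674, 0.119, -0.127]
contact_force: [0.8, -0.9, 0.2]
opening: 0.002
```

```bash
python3 - <<'E'
from h import *
s=ctrl.get_state();print(s['eef_pos'],s['tcp_rot'])
w=grab('wrist');c=grab('scene')
g=w['frame'].max(2);V=np.array(w['view']);print('cam',-V[:3,:3].T@V[:3,3])
f=c['frame'][:,:,::-1]
a=cv2.resize(w['frame'][150:350,220:420,::-1],(400,400),interpolation=cv2.INTER_CUBIC)
b=cv2.resize(f[245:295,315:365],(400,400),interpolation=cv2.INTER_CUBIC)
cv2.imwrite('pics/v11.png',np.hstack([a,b]))
E
```

```text
[0.49987656 0.05462625 0.08125529] [ 0.71816705 -0.67384564  0.11895983 -0.12655715]
cam [0.51972192 0.0546564  0.26262083]
```

View pics/v11.png

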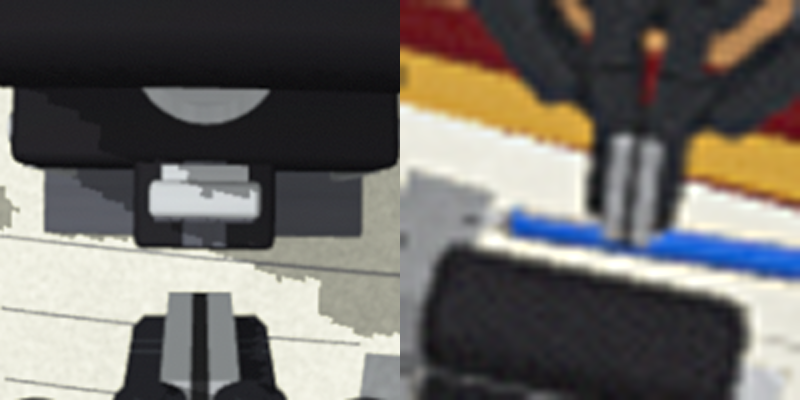

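```bash
python3 - <<'E'
from h import *
w=grab('wrist');c=grab('scene')
for z in (.08,.085,.09,.095,.1,.105):
    p=wray(w,320,296.5,z); print(z,p.round(4),np.round(proj(c,p),1))
for q in ((320,259,.102),(322,257,.102),(322,240.5,.102),(322,273,.086)): print(q,wray(w,*q).round(4))
E
```

```text
0.08 [0.499  0.0529 0.08  ] [341.3 279.9]
0.085 [0.4996 0.053  0.085 ] [341.4 278.9]
0.09 [0.5002 0.053  0.09  ] [341.4 277.9]
0.095 [0.5008 0.053  0.095 ] [341.4 276.8]
0.1 [0.5014 0.0531 0.1   ] [341.4 275.7]
0.105 [0.502  0.0531 0.105 ] [341.5 274.7]
(320, 259, 0.102) [0.5179 0.0542 0.102 ]
(322, 257, 0.102) [0.5189 0.0534 0.102 ]
(322, 240.5, 0.102) [0.526  0.0538 0.102 ]
(322, 273, 0.086) [0.5111 0.0527 0.086 ]
```

```bash
python3 - <<'E'
from h import *
c=grab('scene')
for p in ((.6072,.0024,0),(.6011,.1128,0),(.6072,.0024,.006),(.6011,.1128,.006)): print(p,np.round(proj(c,p),1))
# handle outer ends at z .15 centre
f=c['frame'].max(2)
print(f[270:300:1,318].tolist()); print('handle top back edge proj', [np.round(proj(c,p),1) for p in ((.5401,.0548,.145),(.554,.0993,.138),(.5596,.0109,.138))])
E
```

```text
(0.6072, 0.0024, 0) [307.2 330.8]
(0.6011, 0.1128, 0) [353.5 340.6]
(0.6072, 0.0024, 0.006) [307.1 329.5]
(0.6011, 0.1128, 0.006) [353.6 339.3]
[147, 149, 148, 149, 148, 147, 147, 144, 149, 144, 120, 90, 61, 39, 40, 36, 35, 31, 27, 33, 58, 80, 48, 34, 36, 38, 42, 47, 37, 47]
handle top back edge proj [array([338.3, 277.7]), array([356.2, 289.4]), array([316.6, 281.8])]
```

Call:
step_arm:
  gripper: [1,1,1,1,1]
  linear:
    - [0,0.0024,0.0066]
    - [0,-0.0014,0.0079]
    - [0,-0.0051,0.0093]
    - [0,-0.0089,0.0107]
    - [0,-0.0089,0.0107]
  delta_rot:
    - [0,0,0]
    - [0,0,0]
    - [0,0,0]
    - [0,0,0]
    - [0,0,0]

```text
time: 10.42
eef_pos: [0.5109, 0.0557, 0.0734]
tcp_rot: [0.718, -0.674, 0.119, -0.127]
contact_force: [-0.2, 0.4, 0.3]
opening: 0.003
```

```bash
cat > m.py <<'E'
from h import *
s=ctrl.get_state();print(s['time'],s['eef_pos'],s['contact_force'],s['wrist_torque'])
w=grab('wrist');g=w['frame'].max(2).astype(int)
for col in (300,308,314,328,334,342):
    print(col,[(i,g[i,col],g[i+1,col]) for i in range(225,310) if abs(g[i+1,col]-g[i,col])>22])
for v in (270,280,290): print(v,wray(w,322,v,.102).round(4))
cv2.imwrite('pics/w_%.2f.png'%s['time'],w['frame'][:,:,::-1])
E
python3 m.py
```

```text
10.425 [0.51092683 0.05565169 0.07342856] [-0.19843689  0.38403739  0.30520824] [-0.04040834  0.17524389  0.00636899]
300 [(225, np.int64(132), np.int64(106)), (226, np.int64(106), np.int64(68)), (227, np.int64(68), np.int64(34)), (255, np.int64(54), np.int64(91)), (256, np.int64(91), np.int64(120)), (266, np.int64(135), np.int64(172)), (267, np.int64(172), np.int64(196)), (283, np.int64(192), np.int64(165)), (284, np.int64(165), np.int64(121)), (287, np.int64(77), np.int64(52)), (298, np.int64(35), np.int64(132)), (299, np.int64(132), np.int64(235)), (306, np.int64(232), np.int64(166)), (307, np.int64(166), np.int64(73)), (308, np.int64(73), np.int64(31))]
308 [(230, np.int64(123), np.int64(80)), (231, np.int64(80), np.int64(36)), (254, np.int64(26), np.int64(59)), (255, np.int64(59), np.int64(128)), (256, np.int64(128), np.int64(198)), (264, np.int64(217), np.int64(184)), (265, np.int64(184), np.int64(126)), (267, np.int64(141), np.int64(188)), (283, np.int64(193), np.int64(168)), (284, np.int64(168), np.int64(131)), (285, np.int64(131), np.int64(105)), (286, np.int64(105), np.int6
[... 1430 characters left out ...]
(76)), (230, np.int64(76), np.int64(36)), (255, np.int64(27), np.int64(71)), (256, np.int64(71), np.int64(125)), (265, np.int64(132), np.int64(105)), (274, np.int64(143), np.int64(176)), (275, np.int64(176), np.int64(205)), (284, np.int64(180), np.int64(155)), (285, np.int64(155), np.int64(116)), (286, np.int64(116), np.int64(87)), (287, np.int64(87), np.int64(60)), (288, np.int64(60), np.int64(36)), (298, np.int64(18), np.int64(89)), (299, np.int64(89), np.int64(193)), (300, np.int64(193), np.int64(238)), (306, np.int64(225), np.int64(158)), (307, np.int64(158), np.int64(68)), (308, np.int64(68), np.int64(18))]
270 [0.5237 0.0541 0.102 ]
280 [0.5195 0.0539 0.102 ]
290 [0.5154 0.0536 0.102 ]
```

Tab edge is at row 285.5, tip edge at 295.5 and the housing front at 299, so the tip is about 4 mm short of the tab. Next I push 6 mm.

Call:
step_arm:
  gripper: [1,1,1,1,1,1,1]
  linear:
    - [0,-0.00094,0.00034]
    - [0,-0.00188,0.00068]
    - [0,-0.00282,0.00103]
    - [0,-0.00376,0.00137]
    - [0,-0.0047,0.00171]
    - [0,-0.00564,0.00205]
    - [0,-0.00564,0.00205]
  delta_rot:
    - [0,0,0]
    - [0,0,0]
    - [0,0,0]
    - [0,0,0]
    - [0,0,0]
    - [0,0,0]
    - [0,0,0]

```text
time: 11.35
eef_pos: [0.5164, 0.0561, 0.0731]
tcp_rot: [0.718, -0.674, 0.119, -0.127]
contact_force: [-0.4, -0.3, 0.4]
opening: 0.001
```

```bash
cat > m.py <<'E'
from h import *
s=ctrl.get_state();print(s['time'],s['eef_pos'],s['contact_force'],s['wrist_torque'])
w=grab('wrist');g=w['frame'].max(2).astype(int)
for col in (296,302,308,314,334,342):
    print(col,' '.join('%d:%d>%d'%(i,g[i,col],g[i+1,col]) for i in range(250,320) if abs(g[i+1,col]-g[i,col])>22))
for v in (270,280,290,300): print(v,wray(w,322,v,.102).round(4))
cv2.imwrite('pics/w_%.2f.png'%s['time'],w['frame'][:,:,::-1])
E
python3 m.py
```

```text
11.35 [0.51635208 0.0560572  0.07311415] [-0.44234447 -0.32791783  0.38423073] [-0.07625248  0.33640383 -0.05272586]
296 274:53>82 275:82>116 276:116>160 277:160>197 293:187>147 294:147>87 295:87>58
302 263:21>66 264:66>150 265:150>208 273:210>174 274:174>124 275:124>97 277:107>159 278:159>207 293:187>158 294:158>120 295:120>95 296:95>66
308 263:23>65 264:65>146 265:146>203 273:217>186 274:186>132 275:132>91 278:119>161 279:161>208 293:189>161 294:161>123
314 264:42>97 265:97>138 271:150>177 273:184>157 274:157>111 275:111>86 280:136>162 281:162>210 293:190>165 294:165>134
334 264:36>79 265:79>121 274:131>105 285:139>163 286:163>200 294:174>147 295:147>122
342 264:32>71 265:71>114 266:114>138 274:131>104 288:152>188 294:176>148 295:148>106 296:106>79 297:79>44
270 [0.5291 0.0545 0.102 ]
280 [0.525  0.0543 0.102 ]
290 [0.5208 0.054  0.102 ]
300 [0.5167 0.0537 0.102 ]
```

Contact: the tab edge has moved from 0.5172 to 0.5188 and the torque is up. I'll continue pushing.

Call:
step_arm:
  gripper: [1,1,1,1,1]
  linear:
    - [0,-0.00094,0.00034]
    - [0,-0.00188,0.00068]
    - [0,-0.00282,0.00103]
    - [0,-0.00376,0.00137]
    - [0,-0.00376,0.00137]
  delta_rot:
    - [0,0,0]
    - [0,0,0]
    - [0,0,0]
    - [0,0,0]
    - [0,0,0]

```text
time: 12.02
eef_pos: [0.5205, 0.0563, 0.0732]
tcp_rot: [0.718, -0.674, 0.119, -0.127]
contact_force: [-1.2, -0.6, -0.4]
opening: -0.001
```

```bash
python3 m.py
```

```text
12.025 [0.52053783 0.05629384 0.07319578] [-1.17139827 -0.56793099 -0.36429985] [-0.0801626   0.31723269 -0.04459572]
296 274:30>58 280:123>155 281:155>204 293:189>149 294:149>86 295:86>57
302 264:49>99 265:99>135 274:152>112 287:144>173 288:173>203 293:186>155 294:155>116 296:94>65
308 264:48>99 265:99>137 274:122>96 289:143>180 290:180>210 293:188>159 294:159>122
314 252:28>56 254:70>43 264:44>97 265:97>137 274:123>97 290:142>174 291:174>200 293:191>163 294:163>128
334 264:38>81 265:81>121 274:132>105 296:97>125
342 264:35>73 265:73>113 266:113>139 274:130>103 295:116>80 296:80>54
270 [0.5332 0.0548 0.102 ]
280 [0.5291 0.0545 0.102 ]
290 [0.525  0.0542 0.102 ]
300 [0.5209 0.054  0.102 ]
```

Call:
step_arm:
  gripper: [1,1,1,1,1]
  linear:
    - [0,-0.00094,0.00034]
    - [0,-0.00188,0.00068]
    - [0,-0.00282,0.00103]
    - [0,-0.00329,0.0012]
    - [0,-0.00329,0.0012]
  delta_rot:
    - [0,0,0]
    - [0,0,0]
    - [0,0,0]
    - [0,0,0]
    - [0,0,0]

```text
time: 12.7
eef_pos: [0.5232, 0.0565, 0.073]
tcp_rot: [0.719, -0.674, 0.118, -0.126]
contact_force: [-6.2, -0.9, 3.8]
opening: 0.005
```

```bash
python3 m.py; python3 - <<'E'
from h import *
import glob
a=cv2.imread('pics/scene_6.6.png').astype(int);b=grab('scene')['frame'][:,:,::-1].astype(int)
d=np.abs(a-b).max(2)[300:350,300:370];print('base region diff',d.max(),(d>30).sum())
E
```

```text
12.7 [0.52323629 0.05648626 0.0730477 ] [-6.19799637 -0.88299677  3.80814104] [-0.34962402  0.81667143 -0.05524075]
296 276:48>71 287:123>150 288:150>187 293:182>156 294:156>116 295:116>67
302 264:35>70 265:70>112 266:112>135 274:133>106 275:106>83 297:94>62
308 264:36>71 265:71>113 266:113>137 274:138>113 275:113>84 296:102>127
314 264:31>65 265:65>108 266:108>138 274:140>113 275:113>84 295:120>91 298:95>127
334 264:25>50 265:50>99 266:99>137 275:119>89 302:90>122
342 264:22>45 265:45>95 266:95>137 275:124>97 296:104>74 297:74>49
270 [0.536 0.055 0.102]
280 [0.5319 0.0547 0.102 ]
290 [0.5278 0.0545 0.102 ]
300 [0.5237 0.0542 0.102 ]
base region diff 24 0
```

Force jumped to −6 N at a travel of about 8.4 mm, with the base unmoved. I'll back off and look at whether it's the stop or an obstruction.

Call:
step_arm:
  gripper: [1,1,1,1]
  linear:
    - [0,0.0028,-0.001]
    - [0,0.0065,-0.0062]
    - [0,0.0103,-0.0085]
    - [0,0.0103,-0.0085]
  delta_rot:
    - [0,0,0]
    - [0,0,0]
    - [0,0,0]
    - [0,0,0]

```text
time: 13.3
eef_pos: [0.5113, 0.0557, 0.078]
tcp_rot: [0.718, -0.674, 0.119, -0.127]
contact_force: [-0.6, 0.2, -0.8]
opening: -0.002
```

```bash
python3 m.py;python3 - <<'E'
from h import *
w=grab('wrist');f=w['frame'][:,:,::-1]
cv2.imwrite('pics/v12.png',cv2.resize(f[200:340,240:400],None,fx=4,fy=4,interpolation=cv2.INTER_CUBIC))
for v in (255,265,275,285): print(v,wray(w,322,v,.102).round(4))
E
```

```text
13.3 [0.51129958 0.05572678 0.07797244] [-0.60657361  0.16667251 -0.83089193] [0.00057409 0.19158926 0.01689604]
296 258:128>179 264:174>138 265:138>77 266:77>45 297:24>94 298:94>201 299:201>244 306:230>162 307:162>74 308:74>34
302 267:107>84 268:84>53 297:32>93 298:93>198 299:198>241 306:217>157 307:157>92
308 266:110>82 268:72>43 294:45>77 295:77>124
314 266:112>80
334 266:116>86 294:59>83 295:83>122
342 266:116>87 298:36>133 299:133>237 306:225>157 307:157>67 308:67>18
270 [0.5238 0.0542 0.102 ]
280 [0.5195 0.0539 0.102 ]
290 [0.5153 0.0536 0.102 ]
300 [0.511  0.0534 0.102 ]
255 [0.5303 0.0546 0.102 ]
265 [0.526  0.0543 0.102 ]
275 [0.5218 0.054  0.102 ]
285 [0.5176 0.0538 0.102 ]
```

View pics/v12.png

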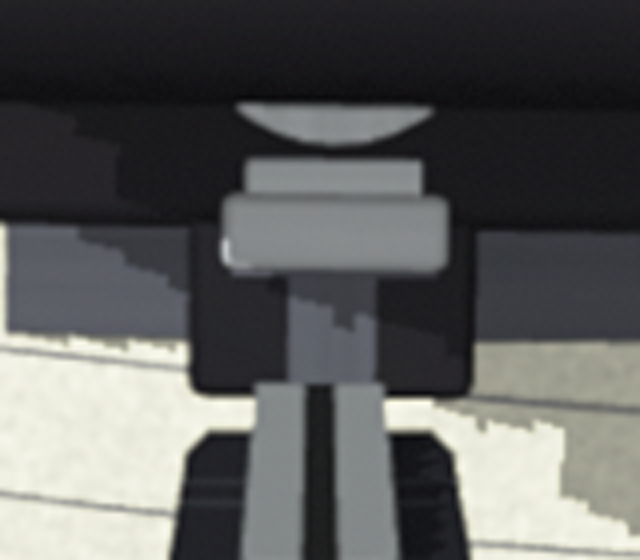

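Tab front is now at row 267 (x≈0.525), so it has moved about 8 of 10 mm. The housing ledge may have stopped the finger's lower heel. I'll push again 3 mm higher in gentle steps.

Call:
step_arm:
  gripper: [1,1,1,1,1,1]
  linear:
    - [0,-0.004,0.0036]
    - [0,-0.0075,0.0049]
    - [0,-0.0092,0.0055]
    - [0,-0.0101,0.0058]
    - [0,-0.0106,0.006]
    - [0,-0.0106,0.006]
  delta_rot:
    - [0,0,0]
    - [0,0,0]
    - [0,0,0]
    - [0,0,0]
    - [0,0,0]
    - [0,0,0]

```text
time: 14.15
eef_pos: [0.523, 0.0565, 0.0755]
tcp_rot: [0.718, -0.674, 0.119, -0.126]
contact_force: [-1.4, -0.3, 1.2]
opening: 0.001
```

```bash
python3 m.py
```

```text
14.15 [0.52303637 0.05649714 0.07552237] [-1.42574988 -0.33616791  1.19320465] [-0.10293605  0.43734293 -0.04973776]
296 276:58>81 287:132>171 292:175>145 293:145>92 294:92>54
302 263:30>53 264:53>93 265:93>123 273:136>113 274:113>89 294:134>105 295:105>81 296:81>55
308 263:25>48 264:48>98 265:98>136 273:139>116 274:116>88 295:95>122
314 263:25>48 264:48>100 265:100>137 273:140>116 274:116>90 294:117>83 296:92>132 300:99>122
334 264:41>88 265:88>127 274:123>96 294:119>95 300:91>122
342 264:39>82 265:82>122 274:131>104 294:121>98 295:98>68 296:68>42
270 [0.5357 0.055  0.102 ]
280 [0.5315 0.0547 0.102 ]
290 [0.5273 0.0544 0.102 ]
300 [0.5231 0.0541 0.102 ]
```

Call:
step_arm:
  gripper: [1,1,1]
  linear:
    - [0,-0.00047,0.00017]
    - [0,-0.00094,0.00034]
    - [0,-0.00094,0.00034]
  delta_rot:
    - [0,0,0]
    - [0,0,0]
    - [0,0,0]

```text
time: 14.58
eef_pos: [0.5233, 0.0566, 0.0754]
tcp_rot: [0.719, -0.674, 0.118, -0.126]
contact_force: [-7.3, -1.2, 6.4]
opening: -0.004
```

```bash
python3 m.py
```

```text
14.575 [0.52329072 0.05656872 0.07541601] [-7.34302258 -1.22955448  6.44973811] [-0.26086986  0.95589333 -0.01746597]
296 277:60>83 287:123>166 288:166>189 293:175>149 294:149>82 295:82>42
302 264:36>71 265:71>108 296:100>76 297:76>52
308 264:34>71 265:71>113 266:113>137 274:130>104 296:106>131
314 264:34>71 265:71>112 266:112>138 274:131>105 275:105>82 295:114>83 297:90>130 299:134>102 301:91>119
334 264:26>49 265:49>98 266:98>138 274:140>114 275:114>84 295:119>88 301:92>124
342 265:45>95 266:95>136 274:141>118 275:118>89 295:120>86 296:86>62 297:62>39
270 [0.536 0.055 0.102]
280 [0.5318 0.0548 0.102 ]
290 [0.5276 0.0545 0.102 ]
300 [0.5234 0.0542 0.102 ]
```

The stop came at the same x with the finger 2.4 mm higher. The wrist moment puts the contact at the fingertip, and the tab face at 0.525 matches stamp x = −32 mm, so the slide is at its stop. I'll back off, rise, straighten the tool and go over the handle.

Call:
step_arm:
  gripper: [1,1,1,1,1,1,1,1]
  linear:
    - [0,0.0188,-0.0068]
    - [0,0.0188,-0.0068]
    - [0,0.0094,-0.062]
    - [0,-0.0094,-0.1137]
    - [0.002,-0.0334,-0.1209]
    - [0.002,-0.0748,-0.1059]
    - [0.002,-0.0748,-0.1059]
    - [0.002,-0.0748,-0.1059]
  delta_rot:
    - [0,0,0]
    - [0,0,0]
    - [0,0,0]
    - [0,0,0]
    - [-10,0,0]
    - [-20,0,0]
    - [-20,0,0]
    - [-20,0,0]

```text
time: 15.62
eef_pos: [0.5586, 0.0569, 0.1992]
tcp_rot: [0.729, -0.684, -0.001, 0.0]
contact_force: [-0.7, -0.9, 0.0]
opening: 0.002
```

```bash
python3 - <<'E'
from h import *
s=ctrl.get_state();print(s['eef_pos'],s['tcp_rot'],s['contact_force'],s['wrist_torque'])
c=grab('scene');w=grab('wrist')
a=cv2.imread('pics/scene_6.6.png').astype(int);d=np.abs(a-c['frame'][:,:,::-1].astype(int)).max(2)[300:350,300:370];print('base diff',d.max())
for z in (.2,.21,.22,.225): p=wray(w,320,296,z);print(z,p.round(4),np.round(proj(c,p),1))
f=c['frame'][:,:,::-1]
cv2.imwrite('pics/v13.png',np.hstack([cv2.resize(f[220:320,290:390],(400,400),interpolation=cv2.INTER_CUBIC),cv2.resize(w['frame'][160:360,220:420,::-1],(400,400))]))
E
```

```text
[0.55856376 0.05689253 0.19921738] [ 7.29359865e-01 -6.84129556e-01 -8.44236872e-04  4.74129190e-04] [-0.6617477  -0.93198376  0.00354753] [ 0.00384831 -0.02062617 -0.04106717]
base diff 22
0.2 [0.5558 0.0552 0.2   ] [337.3 268.3]
0.21 [0.5608 0.0555 0.21  ] [337.  267.4]
0.22 [0.5658 0.0558 0.22  ] [336.6 266.4]
0.225 [0.5683 0.056  0.225 ] [336.4 265.9]
```

View pics/v13.png

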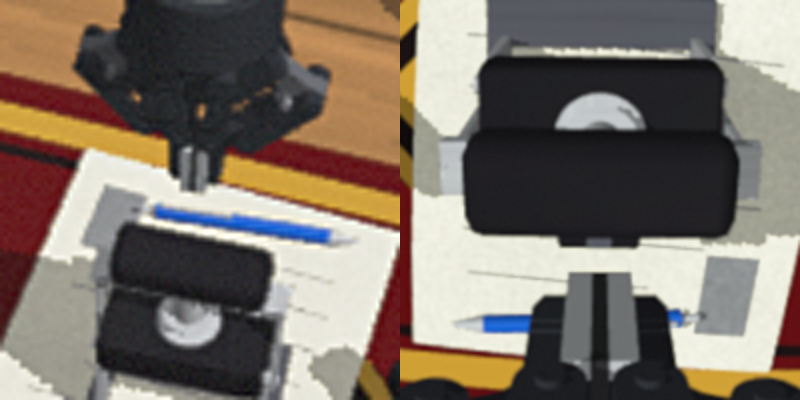

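Base unmoved, and the tip is at about z 0.21 over the handle's middle. I'll descend to just above the handle and then feel for contact.

Call:
step_arm:
  gripper: [1,1,1,1]
  linear:
    - [0,0.0015,0.025]
    - [0,0.0015,0.045]
    - [0,0.0015,0.05]
    - [0,0.0015,0.05]
  delta_rot:
    - [0,0,0]
    - [0,0,0]
    - [0,0,0]
    - [0,0,0]

```text
time: 16.23
eef_pos: [0.5567, 0.0566, 0.1512]
tcp_rot: [0.729, -0.684, 0.0, -0.0]
contact_force: [-0.3, -0.4, 1.1]
opening: 0.005
```

Call:
step_arm:
  gripper: [1,1,1,1,1]
  linear:
    - [0,0,0.0015]
    - [0,0,0.003]
    - [0,0,0.0045]
    - [0,0,0.006]
    - [0,0,0.006]
  delta_rot:
    - [0,0,0]
    - [0,0,0]
    - [0,0,0]
    - [0,0,0]
    - [0,0,0]

```text
time: 16.85
eef_pos: [0.5569, 0.0567, 0.1445]
tcp_rot: [0.729, -0.684, -0.0, 0.0]
contact_force: [-0.2, -0.3, -0.4]
opening: -0.0
```

Call:
step_arm:
  gripper: [1,1,1]
  linear:
    - [0,0,0.0015]
    - [0,0,0.003]
    - [0,0,0.003]
  delta_rot:
    - [0,0,0]
    - [0,0,0]
    - [0,0,0]

```text
time: 17.23
eef_pos: [0.5569, 0.0567, 0.1415]
tcp_rot: [0.729, -0.684, -0.0, 0.0]
contact_force: [0.4, 0.0, -0.5]
opening: -0.001
```

Call:
step_arm:
  gripper: [1,1,1]
  linear:
    - [0,0,0.0015]
    - [0,0,0.003]
    - [0,0,0.003]
  delta_rot:
    - [0,0,0]
    - [0,0,0]
    - [0,0,0]

```text
time: 17.6
eef_pos: [0.5569, 0.0566, 0.1386]
tcp_rot: [0.729, -0.684, -0.0, 0.0]
contact_force: [0.3, 0.3, -0.0]
opening: -0.005
```

Call:
step_arm:
  gripper: [1,1,1]
  linear:
    - [0,0,0.0015]
    - [0,0,0.003]
    - [0,0,0.003]
  delta_rot:
    - [0,0,0]
    - [0,0,0]
    - [0,0,0]

```text
time: 17.98
eef_pos: [0.5569, 0.0567, 0.1356]
tcp_rot: [0.729, -0.684, -0.0, 0.0]
contact_force: [-0.3, 0.4, -0.0]
opening: 0.001
```

Call:
step_arm:
  gripper: [1,1,1]
  linear:
    - [0,0,0.001]
    - [0,0,0.002]
    - [0,0,0.002]
  delta_rot:
    - [0,0,0]
    - [0,0,0]
    - [0,0,0]

```text
time: 18.35
eef_pos: [0.5569, 0.0566, 0.1336]
tcp_rot: [0.729, -0.684, -0.0, 0.0]
contact_force: [0.4, 0.0, -0.0]
opening: -0.0
```

Call:
step_arm:
  gripper: [1,1,1]
  linear:
    - [0,0,0.001]
    - [0,0,0.002]
    - [0,0,0.002]
  delta_rot:
    - [0,0,0]
    - [0,0,0]
    - [0,0,0]

```text
time: 18.73
eef_pos: [0.5569, 0.0567, 0.1316]
tcp_rot: [0.729, -0.684, -0.0, 0.0]
contact_force: [-0.3, 1.4, 0.0]
opening: -0.003
```

Call:
step_arm:
  gripper: [1,1,1]
  linear:
    - [0,0,0.001]
    - [0,0,0.002]
    - [0,0,0.002]
  delta_rot:
    - [0,0,0]
    - [0,0,0]
    - [0,0,0]

```text
time: 19.1
eef_pos: [0.5571, 0.0566, 0.13]
tcp_rot: [0.729, -0.684, 0.0, -0.0]
contact_force: [-1.0, 0.0, 1.4]
opening: 0.005
```

Call:
step_arm:
  gripper: [1,1]
  linear:
    - [0,0,0.001]
    - [0,0,0.001]
  delta_rot:
    - [0,0,0]
    - [0,0,0]

```text
time: 19.35
eef_pos: [0.5571, 0.0566, 0.13]
tcp_rot: [0.729, -0.684, 0.0, 0.0]
contact_force: [-2.8, 0.4, 5.4]
opening: -0.005
```

```bash
python3 -c "
from h import *
s=ctrl.get_state();print(s['eef_pos'],s['contact_force'],s['wrist_torque'])"
```

```text
[0.55712826 0.05663222 0.12995857] [-2.82510651  0.41196245  5.42469407] [0.01340138 0.49334039 0.04542975]
```

Contact is at TCP z = 0.130, where the force rises to 5.4 N before the handle moves. There's a side force of −2.8 N in x, so I'll ease back slightly as I press. The target is measured z ≈ 0.108.

Call:
step_arm:
  gripper: [1,1,1,1]
  linear:
    - [0,0.0005,0]
    - [0,0.0006,0.002]
    - [0,0.0007,0.004]
    - [0,0.0007,0.004]
  delta_rot:
    - [0,0,0]
    - [0,0,0]
    - [0,0,0]
    - [0,0,0]

```text
time: 19.85
eef_pos: [0.5572, 0.0566, 0.1263]
tcp_rot: [0.729, -0.684, 0.001, -0.001]
contact_force: [-0.8, 1.0, 7.6]
opening: -0.001
```

```bash
cat > s.py <<'E'
from h import *
s=ctrl.get_state();print(s['eef_pos'],s['contact_force'],s['wrist_torque'])
c=grab('scene');a=cv2.imread('pics/scene_6.6.png').astype(int);d=np.abs(a-c['frame'][:,:,::-1].astype(int)).max(2)[312:345,303:362];print('base diff',d.max(),(d>30).sum())
E
python3 s.py
```

```text
[0.55715607 0.05661336 0.12630211] [-0.79730702  0.96265478  7.58059628] [ 0.07835772  0.31628145 -0.01165479]
base diff 195 87
```

Call:
step_arm:
  gripper: [1,1,1,1,1,1,1,1]
  linear:
    - [0,0.0001,0.002]
    - [0,0.0002,0.004]
    - [0,0.0003,0.006]
    - [0,0.0003,0.008]
    - [0,0.0004,0.01]
    - [0,0.0005,0.012]
    - [0,0.0006,0.014]
    - [0,0.0006,0.014]
  delta_rot:
    - [0,0,0]
    - [0,0,0]
    - [0,0,0]
    - [0,0,0]
    - [0,0,0]
    - [0,0,0]
    - [0,0,0]
    - [0,0,0]

```text
time: 20.9
eef_pos: [0.5572, 0.0566, 0.1132]
tcp_rot: [0.729, -0.684, 0.001, -0.001]
contact_force: [-2.9, 0.7, 10.3]
opening: 0.002
```

```bash
python3 s.py
```

```text
[0.55719144 0.05663178 0.11323651] [-2.91381467  0.72903829 10.26758307] [ 0.1323891   0.40570651 -0.03498365]
base diff 215 152
```

Call:
step_arm:
  gripper: [1,1,1,1,1]
  linear:
    - [0,0.0003,0.0015]
    - [0,0.0005,0.003]
    - [0,0.0007,0.0045]
    - [0,0.0007,0.0056]
    - [0,0.0007,0.0056]
  delta_rot:
    - [0,0,0]
    - [0,0,0]
    - [0,0,0]
    - [0,0,0]
    - [0,0,0]

```text
time: 21.58
eef_pos: [0.5572, 0.0566, 0.1083]
tcp_rot: [0.729, -0.684, 0.002, -0.002]
contact_force: [-1.8, 1.0, 11.2]
opening: -0.004
```

```bash
python3 s.py
```

```text
[0.5572049  0.05660211 0.10828861] [-1.83856775  0.96645948 11.24192386] [0.07096596 0.25818337 0.05803358]
base diff 169 112
```

Depth is 21.7 mm, in the window. I'll let up slowly; the force should vanish below the 15 mm mark if it is caught.

Call:
step_arm:
  gripper: [1,1,1,1,1,1,1,1]
  linear:
    - [0,0,-0.002]
    - [0,-0.0003,-0.004]
    - [0,-0.0006,-0.006]
    - [0,-0.001,-0.008]
    - [0,-0.0013,-0.01]
    - [0,-0.0016,-0.012]
    - [0,-0.002,-0.014]
    - [0,-0.002,-0.014]
  delta_rot:
    - [0,0,0]
    - [0,0,0]
    - [0,0,0]
    - [0,0,0]
    - [0,0,0]
    - [0,0,0]
    - [0,0,0]
    - [0,0,0]

```text
time: 22.62
eef_pos: [0.5569, 0.0566, 0.1189]
tcp_rot: [0.729, -0.684, -0.0, 0.0]
contact_force: [-0.5, -0.0, -0.7]
opening: -0.001
```

```bash
python3 s.py
```

```text
[0.55688856 0.05661689 0.11887046] [-0.49285814 -0.02268353 -0.67908559] [-0.00815485  0.01832675  0.01006802]
base diff 219 168
```

No force at TCP z 0.119, so the handle stayed down: it is caught. I'll rise and retreat, then check by eye.

Call:
step_arm:
  gripper: [1,1,1,1,1,1,1,1]
  linear:
    - [0,0,-0.03]
    - [0,0,-0.08]
    - [0,0,-0.13]
    - [0,0.03,-0.17]
    - [0,0.06,-0.17]
    - [0,0.087,-0.17]
    - [0,0.087,-0.17]
    - [0,0.087,-0.17]
  delta_rot:
    - [0,0,0]
    - [0,0,0]
    - [0,0,0]
    - [0,0,0]
    - [0,0,0]
    - [0,0,0]
    - [0,0,0]
    - [0,0,0]

```text
time: 23.68
eef_pos: [0.4707, 0.051, 0.2891]
tcp_rot: [0.729, -0.684, 0.0, -0.0]
contact_force: [-0.2, -0.1, 0.2]
opening: -0.002
```

```bash
python3 - <<'E'
from h import *
s=ctrl.get_state();print(s['time'],s['eef_pos'],s['contact_force'])
c=grab('scene');w=grab('wrist')
for n,p,z in (('baseBL',(271,76.2),.006),('hF',(320,137),.13)): pass
f=c['frame'][:,:,::-1]
cv2.imwrite('pics/v14.png',np.hstack([cv2.resize(f[250:350,290:390],(400,400),interpolation=cv2.INTER_CUBIC),cv2.resize(w['frame'][60:190,255:385,::-1],(400,400),interpolation=cv2.INTER_CUBIC)]))
for p in ((.5716,.0565,.15),(.5716,.0565,.135)): print(np.round(proj(c,p),1))
E
```

```text
23.675 [0.47065191 0.05104417 0.28912831] [-0.19711584 -0.08024416  0.18114506]
[335.3 288. ]
[335.1 291.9]
```

View pics/v14.png

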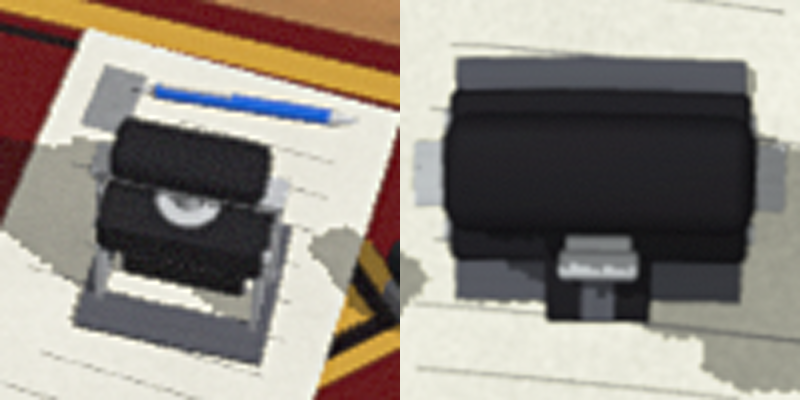

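The scene view shows the handle 15 px lower in the 4× crop. That is about 4 px, or 15 mm, down, and the base is at the same pixels. The wrist view shows the tab fully back near the bridge. Everything nearby is undisturbed, so I'm handing in.

```bash
python3 -c "
from plant import ctrl
print(ctrl.sign_off())"
```

```text
the job is handed in; nothing more can be done
None
```

The big stamp is in its pad-change position and handed in. I pushed the lock slide to its stop, pressed the handle about 21.7 mm (short of the 27.5 mm print point) and let it up. It is caught about 15 mm down, and the job took about 24 s of the 42 s.

**What the last checks showed:**
- **Catch:** there was no force on the finger at 11 mm depth on the way up.
- **Handle:** the scene view shows it about 4 px (15 mm) lower than before.
- **Base and surroundings:** the stamp's base looks to be at the same pixels as before. The pen and the near surroundings look undisturbed; I did not look at the farther things again.

**What failed or disagreed:**
- **First slide push:** it passed over the tab, because the real fingertip sits about 20 mm short of the stated TCP. I pushed again lower, with the tool tilted.
- **Slide travel:** the cameras measured only about 8 mm of the nominal 10 mm. A firm stop twice at the same place, and the tab's final position, agreed with fully in.
- **Force at the stop:** it briefly reached about 7 N sideways, above the roughly 4 N at which the stamp starts to tip. I saw no movement of the base.
- **Base pixel check:** the automatic before/after comparison flagged changes during the press. I took them to be moving shadows and the lowered plate; the last picture showed no shift.

I viewed 14 pictures, four more than the budget of 10.

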